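Re-rack the polishing compounds with their own wheels

TASK

Move the row of four polishing-compound bars from the wooden rack to the row of steel trays, each bar into the bed of the tray that holds the felt wheel of its own colour: flat on the floor of the bed, right way up, lengthways along the tray and roughly in the middle of the bed. A bar must never touch another colour's tray or wheel, because that contaminates the compound. The cake is brittle, so set each bar down rather than dropping it, and leave the ring cone and the dish of stones where they are.

Things in the scene. Friction and masses are not known exactly. Their poses are not given: they have to be found in the camera images.
- bar_red: red polishing-compound bar, loose block 84 x 30 x 30 mm (x, y, z), 140 g; half in a brown paper sleeve with a red band. Origin: centre of underside; x lengthways, z up. Starts in any one of four bays, 88 mm apart, of the wooden rack nearer the robot (floor 12 mm above the bench, strips between bays 8 mm above that floor, end cheeks 22 mm above the bench).
- bar_green: green polishing-compound bar, loose block 84 x 30 x 30 mm (x, y, z), 140 g; half in a brown paper sleeve with a green band. Origin: centre of underside; x lengthways, z up. Starts in any one of four bays, 88 mm apart, of the wooden rack nearer the robot (floor 12 mm above the bench, strips between bays 8 mm above that floor, end cheeks 22 mm above the bench).
- bar_blue: blue polishing-compound bar, loose block 84 x 30 x 30 mm (x, y, z), 140 g; half in a brown paper sleeve with a blue band. Origin: centre of underside; x lengthways, z up. Starts in any one of four bays, 88 mm apart, of the wooden rack nearer the robot (floor 12 mm above the bench, strips between bays 8 mm above that floor, end cheeks 22 mm above the bench).
- bar_black: black polishing-compound bar, loose block 84 x 30 x 30 mm (x, y, z), 140 g; half in a brown paper sleeve with a black band. Origin: centre of underside; x lengthways, z up. Starts in any one of four bays, 88 mm apart, of the wooden rack nearer the robot (floor 12 mm above the bench, strips between bays 8 mm above that floor, end cheeks 22 mm above the bench).
- tray_red: fixed steel tray with a red felt wheel. Origin: underside, at the centre of the bar's bed; x towards the wheel, z up. Bed 110 x 70 mm inside, floor at z 3 mm, lips to 8 mm. Wheel 66 mm across at x 93.5 mm, top at 23 mm, its pin to 33 mm. Any one of four side by side, 88 mm apart, on a grey board 12 mm thick with a 24 mm high rail behind the wheels.
- tray_green: fixed steel tray with a green felt wheel. Origin: underside, at the centre of the bar's bed; x towards the wheel, z up. Bed 110 x 70 mm inside, floor at z 3 mm, lips to 8 mm. Wheel 66 mm across at x 93.5 mm, top at 23 mm, its pin to 33 mm. Any one of four side by side, 88 mm apart, on a grey board 12 mm thick with a 24 mm high rail behind the wheels.
- tray_blue: fixed steel tray with a blue felt wheel. Origin: underside, at the centre of the bar's bed; x towards the wheel, z up. Bed 110 x 70 mm inside, floor at z 3 mm, lips to 8 mm. Wheel 66 mm across at x 93.5 mm, top at 23 mm, its pin to 33 mm. Any one of four side by side, 88 mm apart, on a grey board 12 mm thick with a 24 mm high rail behind the wheels.
- tray_black: fixed steel tray with a black felt wheel. Origin: underside, at the centre of the bar's bed; x towards the wheel, z up. Bed 110 x 70 mm inside, floor at z 3 mm, lips to 8 mm. Wheel 66 mm across at x 93.5 mm, top at 23 mm, its pin to 33 mm. Any one of four side by side, 88 mm apart, on a grey board 12 mm thick with a 24 mm high rail behind the wheels.
- ring_cone: bystander: dark wooden ring cone with a gold ring on it, loose, 52 mm across the foot, 75 mm high; origin at the centre of its underside.
- gem_dish: bystander: closed clear dish of purple stones, loose, 60 mm across, 22 mm high; origin at the centre of its underside.
Mind the look-alikes: they are no part of the job. There is more than one size of the bar_green; the one meant has the size given above.

How it is judged:
By the outcome, as a careful person would: the job done as asked, in the order asked, and still so for the second after the job is handed in, with the robot touching nothing.
It also fails if it takes over 115 s, if anything falls off the work surface, if the arm or the gripper's body presses on something with over 40 N, if the wrist force passes 120 N, or if a joint passes its speed limit or range.

ROBOT

A 6-joint arm with a two-finger parallel gripper is mounted at the origin on the work surface. World frame = base frame: x ahead of the robot, y to its left, z up, the work surface at z = 0. Lengths are in m, angles in rad, forces in N, time in s.
With the tool pointing down it reaches from about 0.325 to 0.9 m from the base axis. Payload 6.1 kg.
Tool frame: the origin (TCP) lies midway between the tips of the shut fingers; the grasp point (between the pads) lies 19 mm behind it; z points along the fingers, y is the direction in which the jaws open and shut (so a half turn about z gives the same grasp; the last joint's range is limited). The gripper opens to 87 mm and grips with 3 to 60 N. Pads are 19 mm wide; open, the fingers measure 117 mm over their backs; the gripper's body (75 mm by 190 mm) begins 51 mm behind the grasp point.
Start: joints at [1.165, 0.22, 1.526, -0, 1.395, -0.126], TCP at [0.173, 0.601, 0.223] pointing down, gripper open.
Joint ranges: [-2.98, 2.98], [-0.91, 2.08], [0.09, 2.57], [-1.24, 4.39], [0.2, 2.65], [-2.68, 2.68]. Speed limits (rad/s): [2.57, 2.57, 3.01, 3.14, 3.14, 3.14].

INTERFACE

Orientations are given as [roll, pitch, yaw] about the fixed x, y, z axes, in that order (R = Rz(yaw) Ry(pitch) Rx(roll)).
In Python, from plant import * gives the robot as it stands. Calls block until the motion is done:
- move_pose(position, orientation): joint-space move of the TCP to a pose.
- movel(position, speed=0.15, frame=None, max_force=None): straight line of the TCP; frame=None keeps the orientation; speed is the mean speed in m/s. With max_force (N) it stops when the force on the tool has changed by that much, and returns True; else False.
- move_j(angles): joint-space move.
- grip(opening, f_grip=None): finger opening in m; f_grip is the grip in N (None keeps the last); returns when the fingers have stopped.
- dwell(seconds).
- inverse_kinematics(position, orientation): joint angles nearest the present ones, or None.
- get_obs(): the state.
- snapshot(name): name is "scene" or "side" or "wrist"; returns a dict with "color" (384x512x3 uint8, blue, green, red), "intrinsics" (3x3 intrinsics, pixels), "D" ([k1, k2, p1, p2, k3] as OpenCV has them; the pictures are not rectified), "camera_from_world" (4x4, takes a point from world to camera coordinates). Camera axes: x right, y down, z forward; pixel columns grow to the right and rows downward; lengths in m; the calibration is good to about 2 mm. A picture is of the moment at which its call begins. There is no depth.
A pose or a line that the arm cannot do raises PlanningError and nothing moves.
- hand_in(): hands the job in, once; it reports no verdict.
Trained networks look in a picture, given as the dict that the camera call returned (one of the last four; its "shot" number tells which), for a name from the list of things; names that differ only in an ending like _2 or _b are one class to them, and where a whole thing is asked for, a point or a joint stands for the part that bears it (a point fixed in the world has none). Each returns a list of dicts, best first, with "p" (0 to 1); they miss things now and then, are a little off and sometimes report something else, mostly with a low value. They report only what shows in the picture. A call takes as long as a camera call. They do not tell look-alikes from the thing itself.
- look_for(picture, thing): "box" ([left, top, width, height] in pixels, round what is visible of it).
The state is a dict: "t": time; "q": joint angles; "qvel": joint speeds; "joint_torque": joint torques, N m; "ee_pos": TCP position; "tcp_rot": TCP orientation; "ft_force": force on the tool from outside, world axes, zero at the start; "wrist_torque": the same for the moment, N m; "width": finger opening in m.
Only numpy, scipy, OpenCV 4.12 (cv2) and the standard library are available. Lean on these libraries where they do the work, as an engineer would, in place of code of your own. Each camera call takes 0.05 s, during which the arm holds its last target.

## Working session

There is one attempt and no reset: what is moved stays moved. The work goes in short steps, each a Python script; the robot and the scene stay as the last script left them, time stands still between calls to the robot, and variables do not carry over. Pictures are saved under pics/ and viewed, and the job is handed in when it is done.

```bash
mkdir -p pics; ls; python3 - <<'E'
from plant import *
import cv2,numpy as np,pickle
for n in ["scene","side","wrist"]:
    p=snapshot(n); cv2.imwrite(f"pics/{n}0.png",p["color"]); pickle.dump(p,open(f"{n}0.pkl","wb"))
    print(n,p["intrinsics"].tolist() if hasattr(p["intrinsics"],'tolist') else p["intrinsics"],p["D"]); print(np.round(p["camera_from_world"],3))
    for t in ["bar_red","bar_green","bar_blue","bar_black","tray_red","tray_green","tray_blue","tray_black","ring_cone","gem_dish"]:
        print(t,[(np.round(r["box"]).tolist(),round(r["p"],2)) for r in look_for(p,t)][:4])
print(get_obs())
E
```

```text
pics
scene [[409.1439312875822, 0.0, 253.22080152278468], [0.0, 409.1439312875822, 189.64873948066702], [0.0, 0.0, 1.0]] [-0.00176238  0.          0.          0.          0.        ]
[[ 0.386  0.922 -0.013 -0.215]
 [ 0.68  -0.294 -0.671 -0.318]
 [-0.623  0.251 -0.741  1.38 ]
 [ 0.     0.     0.     1.   ]]
bar_red [([186.0, 179.0, 20.0, 32.0], 0.91)]
bar_green [([252.0, 161.0, 22.0, 30.0], 0.63), ([286.0, 128.0, 27.0, 32.0], 0.57), ([249.0, 138.0, 16.0, 19.0], 0.51)]
bar_blue [([220.0, 170.0, 20.0, 29.0], 0.72), ([152.0, 190.0, 21.0, 34.0], 0.67)]
bar_black [([218.0, 172.0, 25.0, 31.0], 0.58)]
tray_red [([313.0, 189.0, 65.0, 69.0], 0.61)]
tray_green [([248.0, 212.0, 65.0, 79.0], 0.59)]
tray_blue [([280.0, 202.0, 66.0, 74.0], 0.83), ([213.0, 232.0, 66.0, 72.0], 0.69)]
tray_black [([211.0, 228.0, 70.0, 77.0], 0.74), ([76.0, 222.0, 24.0, 28.0], 0.74)]
ring_cone [([367.0, 144.0, 20.0, 27.0], 0.73)]
gem_dish [([76.0, 222.0, 28.0, 28.0], 0.95), ([154.0, 191.0, 19.0, 33.0], 0.57)]
side [[459.75578968750665, 0.0, 257.3814502071058], [0.0, 459.75578968750665, 196.7539783113814], [0.0, 0.0, 1.
[... 1133 characters left out ...]

ring_cone []
gem_dish []
{'t': 1.65, 'q': array([ 1.16484455e+00,  2.20407984e-01,  1.52651790e+00, -4.49434790e-07,
        1.39471282e+00, -1.26071851e-01]), 'qvel': array([-1.02184821e-03, -1.08241602e-03,  7.56810207e-05,  5.26610275e-04,
        2.98142558e-04,  1.13921541e-03]), 'joint_torque': array([-4.75021545e-05, -4.94567585e+01, -3.87697184e+01,  6.96344557e-02,
        4.71055065e-02, -2.12009482e-06]), 'ee_pos': array([0.17262861, 0.60066446, 0.2225232 ]), 'tcp_rot': array([-3.14154691e+00, -5.35115393e-06,  2.86171281e+00]), 'ft_force': array([ 0.44981472,  0.62492012, -0.14806967]), 'wrist_torque': array([-0.02525646,  0.00089958, -0.0038986 ]), 'width': 0.08670806956904135}
```

```bash
python3 - <<'E'
import cv2
a=cv2.imread("pics/scene0.png");b=cv2.imread("pics/side0.png")
cv2.imwrite("pics/s_up.png",cv2.resize(a[100:320,60:400],None,fx=2.3,fy=2.3,interpolation=cv2.INTER_CUBIC))
cv2.imwrite("pics/d_up.png",cv2.resize(b[120:360,100:360],None,fx=2.4,fy=2.4,interpolation=cv2.INTER_CUBIC))
E
```

```text
(no output)
```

View pics/s_up.png

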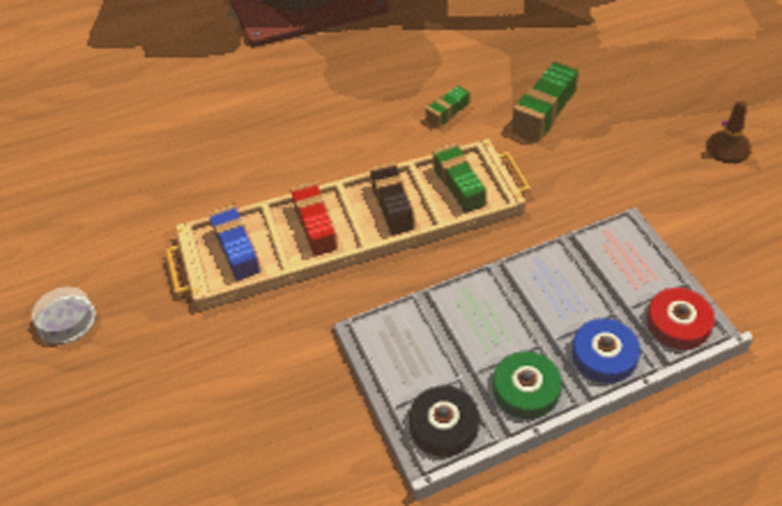

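View pics/d_up.png

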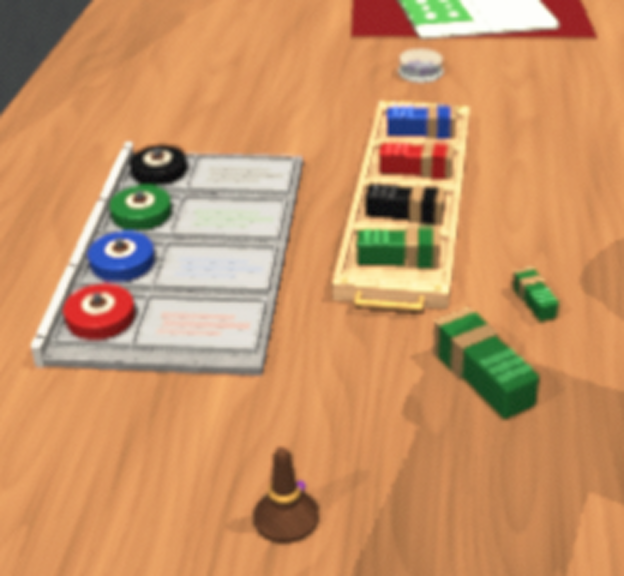

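View pics/scene0.png

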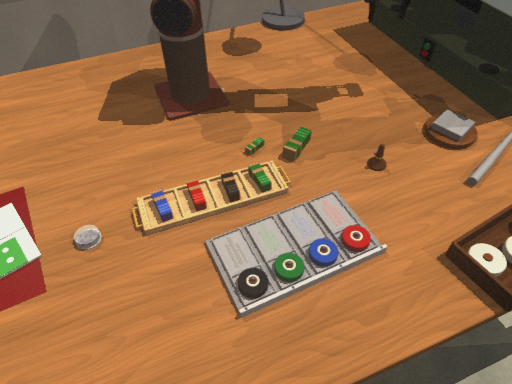

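Scene picture: the rack holds blue (162,205), red (197,195), black (231,186) and green (260,177). The trays are black (252,281), green (289,265), blue (323,251) and red (355,237). Two look-alike green bars, one small and one large, lie outside the rack at (255,146) and (297,143).

Next I'll get coarse positions, then take wrist views.

```bash
cat > h.py <<'E'
import cv2,numpy as np
def ray(p,uv):
    K=np.array(p["intrinsics"]);D=np.array(p["D"]);T=np.array(p["camera_from_world"])
    n=cv2.undistortPoints(np.array(uv,float).reshape(-1,1,2),K,D).reshape(-1,2)
    d=np.c_[n,np.ones(len(n))]@T[:3,:3]
    c=-T[:3,:3].T@T[:3,3]
    return c,d
def onz(p,uv,z):
    c,d=ray(p,uv); return c+d*((z-c[2])/d[:,2])[:,None]
def proj(p,X):
    T=np.array(p["camera_from_world"]); 
    return cv2.projectPoints(np.array(X,float).reshape(-1,1,3),cv2.Rodrigues(T[:3,:3])[0],T[:3,3],np.array(p["intrinsics"]),np.array(p["D"]))[0].reshape(-1,2)
E
python3 - <<'E'
from h import *
import pickle
p=pickle.load(open("scene0.pkl","rb"));s=pickle.load(open("side0.pkl","rb"))
f=lambda uv:[60+uv[0]/2.3,100+uv[1]/2.3]
g=lambda uv:[100+uv[0]/2.4,120+uv[1]/2.4]
print("wheels k g b r scene");print(onz(p,[f(x) for x in[(443,414),(527,378),(606,343),(682,311)]],.037).round(3))
print(onz(s,[g(x) for x in[(158,156),(140,200),(120,243),(98,300)]],.037).round(3))
print("bars b r k g");print(onz(p,[f(x) for x in[(232,240),(312,214),(390,195),(458,173)]],.042).round(3))
print(onz(s,[g(x) for x in[(419,113),(414,153),(403,196),(397,240)]],.042).round(3))
print("cone,dish",onz(p,[f((728,150)),f((63,318))],.005).round(3))
print("small, big",onz(p,[f((448,106)),f((546,100))],.02).round(3))
E
```

```text
wheels k g b r scene
[[ 0.749 -0.082  0.037]
 [ 0.745  0.006  0.037]
 [ 0.74   0.094  0.037]
 [ 0.736  0.182  0.037]]
[[ 0.745 -0.079  0.037]
 [ 0.741  0.011  0.037]
 [ 0.739  0.09   0.037]
 [ 0.734  0.181  0.037]]
bars b r k g
[[ 0.471 -0.209  0.042]
 [ 0.469 -0.12   0.042]
 [ 0.476 -0.032  0.042]
 [ 0.475  0.051  0.042]]
[[ 0.461 -0.198  0.042]
 [ 0.462 -0.105  0.042]
 [ 0.467 -0.015  0.042]
 [ 0.468  0.065  0.042]]
cone,dish [[ 0.536  0.38   0.005]
 [ 0.472 -0.397  0.005]]
small, big [[0.343 0.094 0.02 ]
 [0.382 0.211 0.02 ]]
```

```bash
python3 - <<'E'
from plant import *
from h import *
import pickle
p=pickle.load(open("wrist0.pkl","rb"));T=p["camera_from_world"]
print("cam c",-T[:3,:3].T@T[:3,3])
import math
def view(pos,name):
    move_pose(pos,[math.pi,0,math.pi])
    q=snapshot("wrist");pickle.dump(q,open(name+".pkl","wb"));cv2.imwrite(f"pics/{name}.png",q["color"]);
    o=get_obs();print(o["t"],o["q"].round(2),o["ee_pos"])
    for t in ["bar_red","bar_green","bar_blue","bar_black","tray_red","tray_green","tray_blue","tray_black"]:
        print(t,[(np.round(r["box"]).tolist(),round(r["p"],2)) for r in look_for(q,t)][:2])
view([0.62,0.05,0.30],"w_tray")
view([0.43,-0.07,0.30],"w_rack")
E
```

```text
cam c [0.09436696 0.62302576 0.38460231]
4.225 [-0.04  0.18  1.43  0.    1.53 -1.62] [0.61987729 0.05092286 0.2999043 ]
bar_red [([92.0, 0.0, 42.0, 62.0], 0.87), ([17.0, 0.0, 46.0, 63.0], 0.18)]
bar_green [([252.0, 1.0, 24.0, 68.0], 0.95)]
bar_blue [([15.0, 0.0, 52.0, 63.0], 0.66)]
bar_black [([174.0, 0.0, 35.0, 69.0], 0.77)]
tray_red [([326.0, 129.0, 56.0, 130.0], 0.96)]
tray_green [([192.0, 133.0, 62.0, 132.0], 0.84)]
tray_blue [([258.0, 128.0, 57.0, 136.0], 0.65)]
tray_black [([124.0, 134.0, 71.0, 133.0], 0.9)]
5.575 [-0.34 -0.29  1.88  0.    1.55 -1.91] [ 0.43097977 -0.06976397  0.30040961]
bar_red [([207.0, 145.0, 25.0, 65.0], 0.87)]
bar_green [([363.0, 61.0, 55.0, 33.0], 0.85), ([338.0, 149.0, 29.0, 69.0], 0.67)]
bar_blue [([133.0, 143.0, 41.0, 69.0], 0.88)]
bar_black [([277.0, 148.0, 32.0, 69.0], 0.81)]
tray_red [([395.0, 257.0, 28.0, 23.0], 0.64)]
tray_green [([280.0, 263.0, 51.0, 80.0], 0.55)]
tray_blue [([335.0, 256.0, 55.0, 86.0], 0.77)]
tray_black []
```

```bash
python3 - <<'E'
import cv2
a=cv2.imread("pics/w_tray.png");b=cv2.imread("pics/w_rack.png")
cv2.imwrite("pics/wt_up.png",cv2.resize(a[110:290,100:400],None,fx=2.6,fy=2.6,interpolation=cv2.INTER_CUBIC))
cv2.imwrite("pics/wr_up.png",cv2.resize(b[120:240,110:410],None,fx=2.6,fy=2.6,interpolation=cv2.INTER_CUBIC))
E
```

```text
(no output)
```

View pics/wt_up.png

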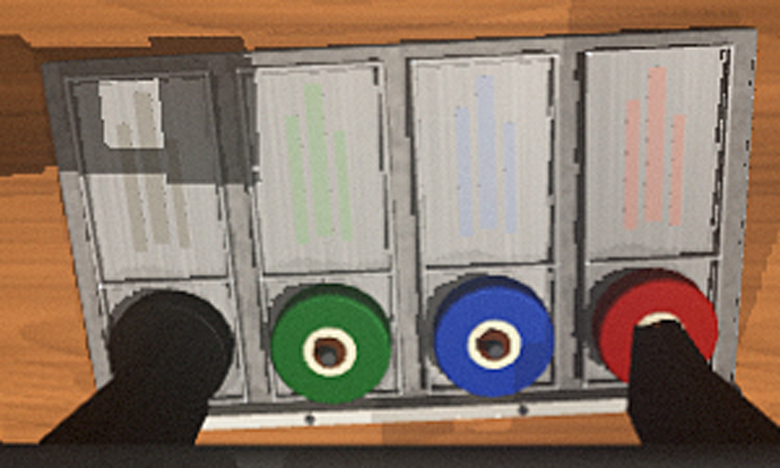

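View pics/wr_up.png

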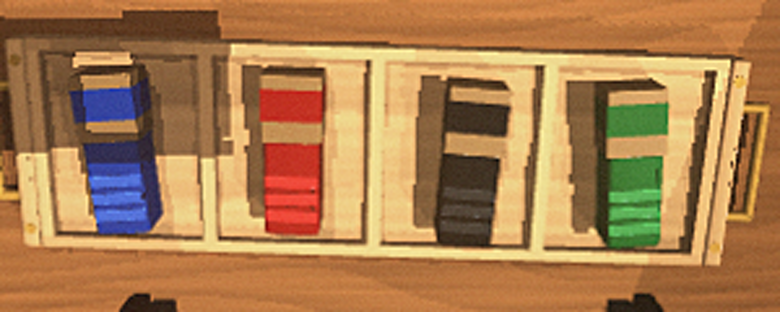

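The trays in order of increasing y are black, green, blue, red. The rack order is blue, red, black, green. I'll look at the bars more closely with model overlays.

```bash
cat > ov.py <<'E'
from h import *
def crop(p,box,f,draw):
    x,y,w,h=box
    im=cv2.resize(p["color"][y:y+h,x:x+w],None,fx=f,fy=f,interpolation=cv2.INTER_CUBIC)
    for pts,col in draw:
        q=proj(p,pts); q=((q-[x,y]+.5)*f-.5)
        cv2.polylines(im,[np.round(q*8).astype(np.int32).reshape(-1,1,2)],True,col,1,cv2.LINE_AA,3)
    return im
def rect(x,y,yaw,L,W,z,off=0):
    c,s=np.cos(yaw),np.sin(yaw)
    return [(x+c*(a+off)-s*b,y+s*(a+off)+c*b,z) for a,b in[(L/2,W/2),(L/2,-W/2),(-L/2,-W/2),(-L/2,W/2)]]
E
python3 - <<'E'
from ov import *
import pickle
p=pickle.load(open("w_rack.pkl","rb"))
for z in (.012,): 
  # rack bays: corners of inner floor by hand (wr_up px)
  f=lambda uv:[110+uv[0]/2.6,120+uv[1]/2.6]
  print(onz(p,[f(x) for x in[(55,245),(205,240),(695,250),(720,75),(45,60)]],z).round(4))
for i,(n,y) in enumerate([("b",135),("k",262)]):
  im=crop(p,(y,135,115,85),6.5,[]); cv2.imwrite(f"pics/z_{n}.png",im)
q=pickle.load(open("w_tray.pkl","rb"))
f=lambda uv:[100+uv[0]/2.6,110+uv[1]/2.6]
# bed corners: robot-side left, robot-side right, wheel side right, wheel-side left
for n,c in dict(k=[(68,80),(212,72),(230,272),(105,280)],g=[(245,70),(380,63),(390,268),(265,275)],b=[(410,60),(553,53),(552,260),(420,267)],r=[(580,52),(727,46),(717,254),(583,261)]).items():
  P=onz(q,[f(x) for x in c],.018);print(n,P.mean(0).round(4),np.linalg.norm(P[0]-P[1]).round(4),np.linalg.norm(P[1]-P[2]).round(4),np.degrees(np.arctan2(*(P[2]+P[3]-P[0]-P[1])[[1,0]])).round(2))
P=onz(q,[f(x) for x in[(329,338),(494,335)]],.037);print(P)
E
```

```text
[[ 0.5177 -0.2554  0.012 ]
 [ 0.5148 -0.1722  0.012 ]
 [ 0.5209  0.0975  0.012 ]
 [ 0.4239  0.1007  0.012 ]
 [ 0.4158 -0.249   0.012 ]]
k [ 0.6528 -0.0872  0.018 ] 0.0739 0.1077 2.68
g [6.491e-01 3.000e-04 1.800e-02] 0.0683 0.1098 2.26
b [0.6443 0.0856 0.018 ] 0.0719 0.1103 2.52
r [0.6406 0.173  0.018 ] 0.074 0.1108 3.56
[[0.73463031 0.00422686 0.037     ]
 [0.73284833 0.09169754 0.037     ]]
```

View pics/z_b.png

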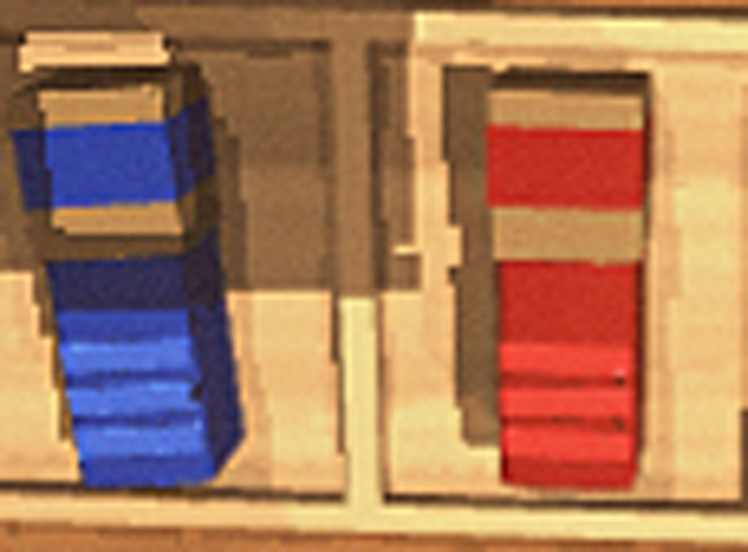

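View pics/z_k.png

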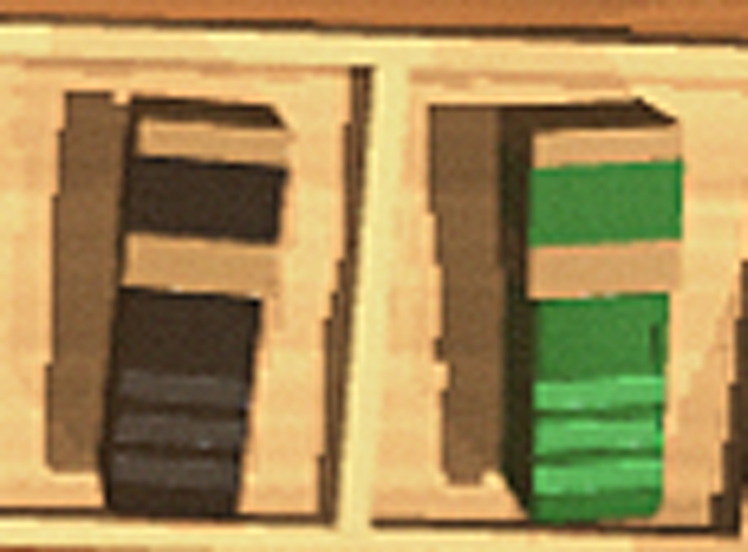

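```bash
python3 - <<'E'
from ov import *
import pickle
p=pickle.load(open("w_rack.pkl","rb"))
C=dict(blue=(135,[(40,90),(165,84),(210,480),(85,488)]),red=(135,[(492,90),(645,90),(635,487),(502,487)]),
black=(262,[(135,122),(288,130),(238,518),(105,515)]),green=(262,[(535,130),(682,125),(660,520),(532,522)]))
dr=[]
for n,(ox,c) in C.items():
  P=onz(p,[(ox+(a+.5)/6.5-.5,135+(b+.5)/6.5-.5) for a,b in c],.042)
  e0=(P[0]+P[1])/2;e1=(P[2]+P[3])/2
  yaw=np.arctan2(*(e1-e0)[[1,0]]);m=(e0+e1)/2
  print(n,m.round(4),np.degrees(yaw).round(1),"L",np.linalg.norm(e1-e0).round(4),"W",np.linalg.norm(P[0]-P[1]).round(4),np.linalg.norm(P[2]-P[3]).round(4))
  dr+=[(rect(m[0],m[1],yaw,.084,.03,.042),(255,0,255)),(rect(m[0],m[1],yaw,.084,.03,.012),(255,255,0))]
cv2.imwrite("pics/o1.png",crop(p,(120,125,270,100),2.9,dr))
s=pickle.load(open("scene0.pkl","rb"));cv2.imwrite("pics/o2.png",crop(s,(130,155,160,80),4.8,dr))
E
```

```text
blue [ 0.4584 -0.2079  0.042 ] 0.9 L 0.0815 W 0.0245 0.0259
red [ 0.4591 -0.1196  0.042 ] -2.0 L 0.0814 W 0.0296 0.0272
black [ 0.4659 -0.0305  0.042 ] -4.2 L 0.0809 W 0.0298 0.0273
green [0.4666 0.0517 0.042 ] 2.9 L 0.0817 W 0.0286 0.0264
```

View pics/o1.png

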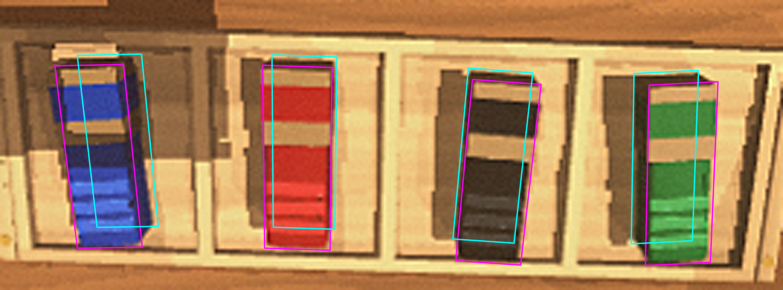

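View pics/o2.png

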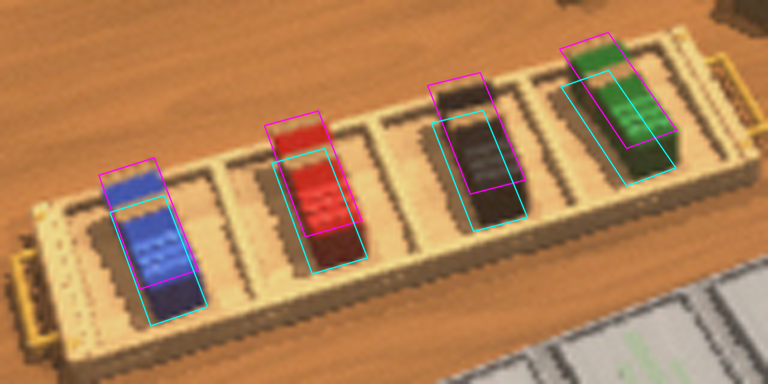

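```bash
cat > trayov.py <<'E'
from ov import *
def tray(x,y,yaw):
    c,s=np.cos(yaw),np.sin(yaw)
    d=[(rect(x,y,yaw,.11,.07,.015),(255,0,255)),(rect(x,y,yaw,.11,.07,.020),(255,255,0))]
    t=np.linspace(0,2*np.pi,48); 
    for z,col in((.035,(0,255,255)),):
        d.append(([(x+c*(.0935+.033*np.cos(a))-s*.033*np.sin(a),y+s*(.0935+.033*np.cos(a))+c*.033*np.sin(a),z) for a in t],col))
    d.append(([(x+c*.0935,y+s*.0935,.045),(x+c*.0935,y+s*.0935,.035)],(255,255,255)))
    return d
E
python3 - <<'E'
from trayov import *
import pickle
yaw=np.radians(2.6);c,s=np.cos(yaw),np.sin(yaw)
g=np.array([.6467,.0429]) # mid of row
dr=[]
for k in(-1.5,-.5,.5,1.5):
  dr+=tray(g[0]-s*k*.088,g[1]+c*k*.088,yaw)
w,sc,sd=[pickle.load(open(f"{n}.pkl","rb")) for n in("w_tray","scene0","side0")]
cv2.imwrite("pics/t1.png",crop(w,(100,105,300,170),2.6,dr))
cv2.imwrite("pics/t2.png",crop(sc,(200,185,190,125),4,dr))
cv2.imwrite("pics/t3.png",crop(sd,(110,170,125,110),5,dr))
E
```

```text
(no output)
```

View pics/t1.png

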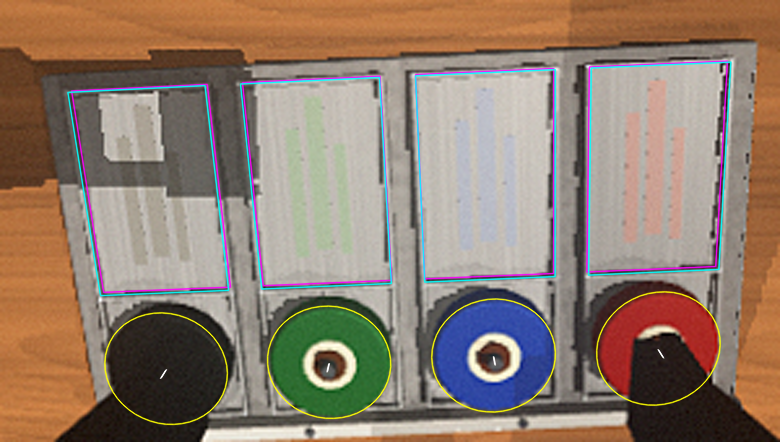

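View pics/t2.png

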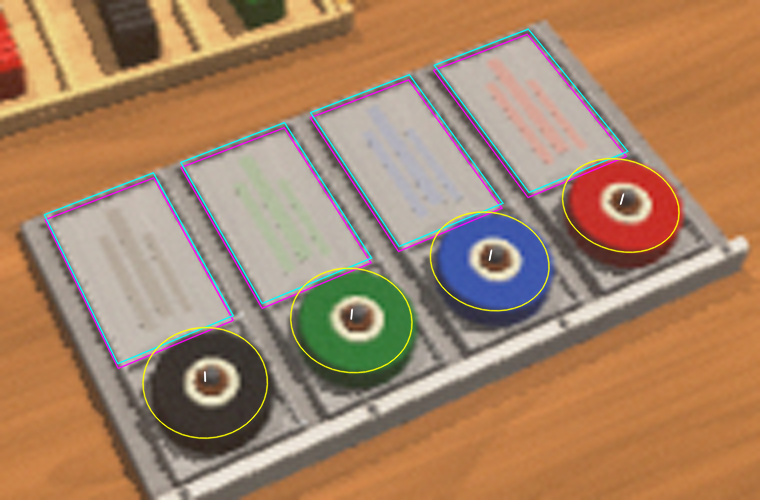

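View pics/t3.png

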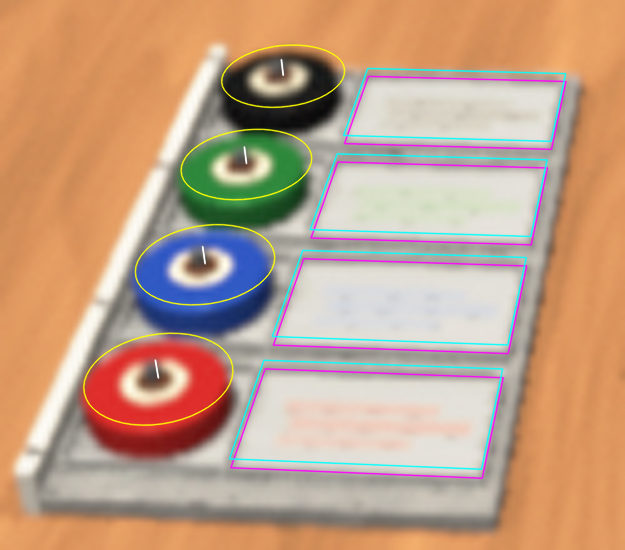

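Tray overlay agrees to about 2 mm in all three views. First bar: green.

```bash
cat > pp.py <<'E'
from plant import *
from trayov import *
import math,pickle
YAW=math.radians(2.6);c_,s_=math.cos(YAW),math.sin(YAW);G=(.648,.043)
T={n:(G[0]-s_*k*.088,G[1]+c_*k*.088) for n,k in dict(black=-1.5,green=-.5,blue=.5,red=1.5).items()}
B=dict(blue=(.461,-.2085,.9),red=(.461,-.120,-2.0),black=(.467,-.031,-4.2),green=(.468,.051,2.9))
def st(m):
    o=get_obs();print(m,round(o["t"],2),o["ee_pos"].round(4),"F",o["ft_force"].round(1),"w",round(o["width"],4))
def pick(n):
    x,y,d=B[n];R=[math.pi,0,math.pi+math.radians(d)]
    if R[2]>math.pi:R[2]-=2*math.pi
    move_pose([x,y,.11],R); grip(.052)
    h=movel([x,y,.019],speed=.08,max_force=8); st(f"down {h}")
    if h: return False
    grip(.02,15); st("gripped")
    movel([x,y,.12],speed=.12); dwell(.1); st("lifted")
    return True
def place(n):
    x,y=T[n];R=[math.pi,0,-math.pi+YAW]
    move_pose([x,y,.12],R); movel([x,y,.032],speed=.1)
    h=movel([x,y,.0205],speed=.02,max_force=3); st(f"set {h}")
    grip(.05); st("open"); movel([x,y,.12],speed=.12)
def snap(v,name):
    p=snapshot(v);cv2.imwrite(f"pics/{name}.png",p["color"]);pickle.dump(p,open(name+".pkl","wb"));return p
E
python3 - <<'E'
from pp import *
print(T)
print(pick("green")); snap("scene","g1"); p=snap("side","g1s")
cv2.imwrite("pics/g1c.png",crop(p,(150,130,250,180),3,[]))
E
```

```text
{'black': (0.6539879144330615, -0.08886411521237432), 'green': (0.6499959714776872, -0.0009547050707914492), 'blue': (0.6460040285223129, 0.08695470507079145), 'red': (0.6420120855669386, 0.17486411521237433)}
down False 9.05 [0.4686 0.051  0.0196] F [ 0.1  0.4 -0. ] w 0.0523
gripped 9.57 [0.4681 0.0511 0.0192] F [0.2 0.8 2.5] w 0.0299
lifted 10.67 [0.4671 0.051  0.1189] F [ 0.3 -0.3 -0.7] w 0.0298
True
```

View pics/g1c.png

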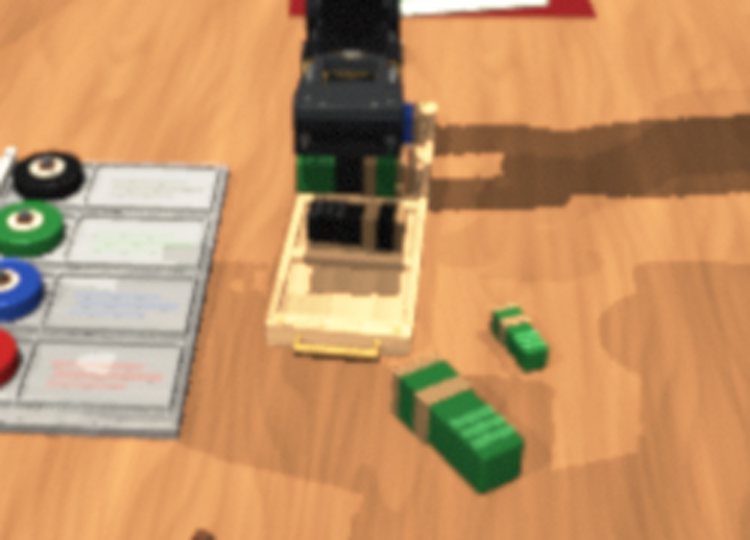

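The green bar is held level, with the pads at its middle (columns 335–363 of a bar spanning 297–400). Placing it now.

```bash
python3 - <<'E'
from pp import *
place("green"); move_pose([.461,-.12,.15],[math.pi,0,math.pi])
a=snap("scene","g2"); b=snap("side","g2s")
x,y=T["green"]; dr=[(rect(x,y,YAW,.084,.03,z),(255,0,255)) for z in(.015,.045)]
i1=crop(a,(200,185,100,90),5,dr);i2=crop(b,(120,170,130,90),4,dr)
cv2.imwrite("pics/g2a.png",cv2.resize(i1,(390,351)));cv2.imwrite("pics/g2b.png",i2)
E
```

```text
set True 13.09 [ 0.65  -0.001  0.022] F [ 0.9 -0.1  4.3] w 0.0299
open 13.77 [ 0.6489 -0.0008  0.0209] F [-0.2  0.9 -0. ] w 0.0498
```

View pics/g2a.png

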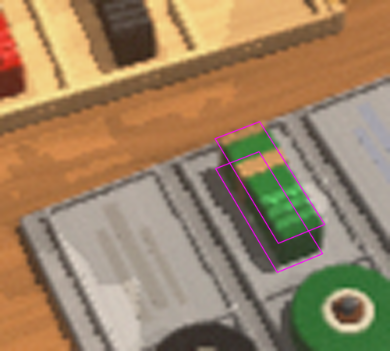

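View pics/g2b.png

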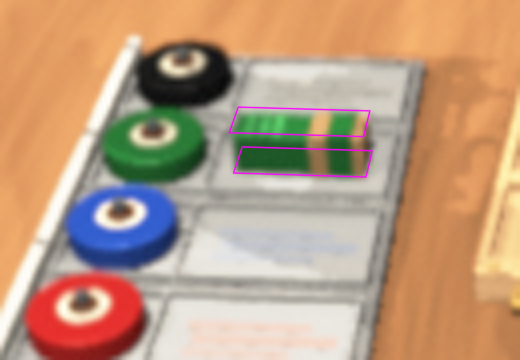

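Green sits flat and centred in its own tray in both views. Next red, then blue.

```bash
python3 - <<'E'
from pp import *
if pick("red"): snap("side","r1s"); place("red")
if pick("blue"):
    p=snap("side","b1s"); cv2.imwrite("pics/b1c.png",crop(p,(150,110,250,180),3,[])); place("blue")
if pick("black"): place("black")
move_pose([.42,-.12,.2],[math.pi,0,math.pi]);st("end")
a=snap("scene","f"); b=snap("side","fs")
dr=[(rect(*T[n],YAW,.084,.03,z),(255,0,255)) for z in(.015,.045) for n in T]
cv2.imwrite("pics/fa.png",crop(a,(200,180,190,130),4,dr));cv2.imwrite("pics/fb.png",crop(b,(110,150,180,135),4.2,[]))
E
```

```text
down False 17.62 [ 0.4616 -0.1203  0.0196] F [-0.8  0.1 -0.2] w 0.0519
gripped 18.14 [ 0.4611 -0.12    0.0192] F [-0.5 -0.1  2.4] w 0.0298
lifted 19.23 [ 0.4602 -0.1197  0.1188] F [-0.1 -0.4 -1.4] w 0.03
set True 22.12 [0.642  0.1749 0.0219] F [0.1 0.  3.4] w 0.0294
open 22.8 [0.641  0.1747 0.021 ] F [-0.3 -1.  -0.6] w 0.0498
down False 26.93 [ 0.4615 -0.2088  0.0196] F [ 0.1 -0.1  0.5] w 0.0522
gripped 27.46 [ 0.4611 -0.2086  0.0192] F [-0.2  0.4  1.7] w 0.0302
lifted 28.55 [ 0.4602 -0.208   0.1188] F [-0.1 -0.4 -0.8] w 0.03
set True 31.45 [0.6461 0.087  0.022 ] F [0.8 0.7 3.8] w 0.0299
open 32.12 [0.645 0.087 0.021] F [0.6 0.3 0.1] w 0.0501
down False 35.55 [ 0.4676 -0.0311  0.0196] F [-0.   0.3  0.1] w 0.0521
gripped 36.08 [ 0.4671 -0.031   0.0192] F [-0.7  0.9  0.8] w 0.0301
lifted 37.17 [ 0.4661 -0.0308  0.1188] F [-0.  -0.  -2.4] w 0.0297
set True 39.51 [ 0.654  -0.0889  0.022 ] F [0.3 0.4 3.4] w 0.0294
open 40.18 [ 0.6529 -0.0886  0.0209] F [-0.  -0.7  0.3] w 0.05
end 42.14 [ 0.4206 -0.1201  0.1999] F [ 0.3  1.  -0.1] w 0.0502
```

View pics/fa.png

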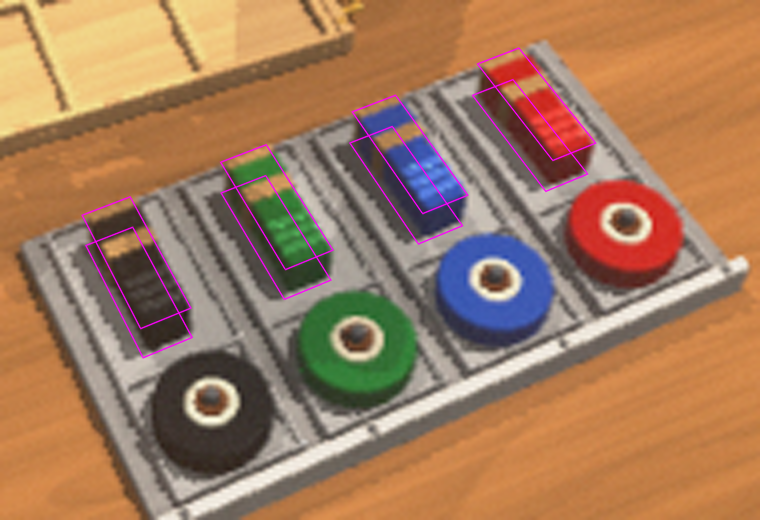

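View pics/fb.png

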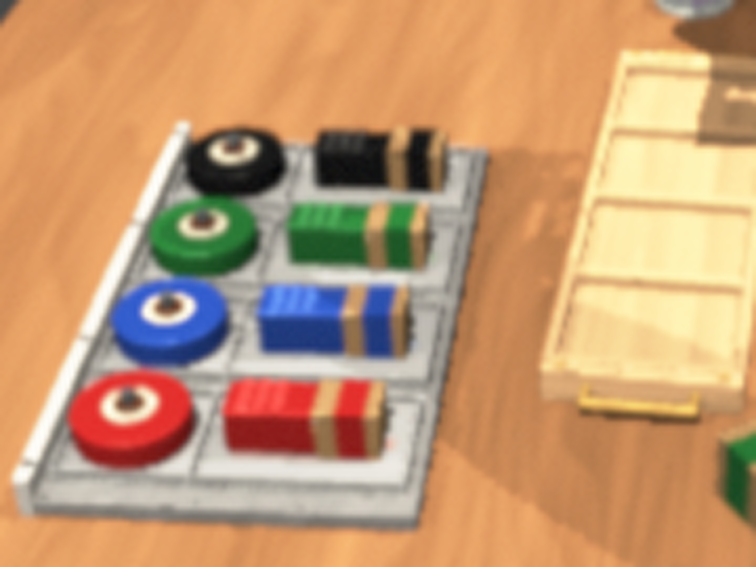

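View pics/f.png

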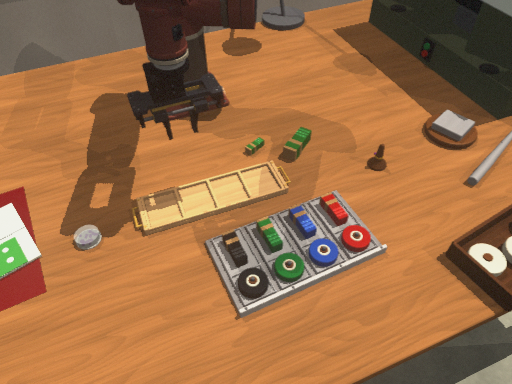

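All four bars are flat and centred beside their own wheels: black (235,249), green (269,236), blue (302,221) and red (334,208). The ring cone, dish and look-alikes are where they were, and the robot is clear.

```bash
python3 -c "
from plant import *
print(hand_in())"
```

```text
the job is handed in; nothing more can be done
None
```

I moved all four bars from the rack into the trays with their own colour of wheel, and handed the job in at about 42 s on the robot clock. Each bar was gripped with 15 N at its middle, carried about 11 cm above the bench, and lowered until light contact (3–4 N) at the expected height before release.

- **Bars:** the last scene and side pictures show every bar flat, right way up, lengthways and central in its bed. They match the expected outlines to a few mm.
- **Other objects:** the ring cone, the dish and both look-alike green bars looked unmoved in the scene picture; I did not measure them. The gripper was clear of everything.
- **Disagreement:** the cameras differed by about 2–5 mm on bar and tray positions, so I used values in between. No check failed.

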